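Shift the feed-change lever through its H-gate

ROBOT

A 6-joint arm with a two-finger parallel gripper is mounted at the origin on a cart in front of the work surface, level with it; the furniture and walls round the work are solid. World frame = base frame: x ahead of the robot, y to its left, z up, the work surface at z = 0. Lengths are in mm, angles in degrees, forces in N, time in s.
With the tool pointing down it reaches from about 325 to 900 mm from the base axis. Payload 6.1 kg.
Tool frame: the origin (TCP) lies between the finger pads; the fingertips stand 11 mm ahead of it and the grasp point (between the pads) lies 8 mm behind it; z points along the fingers, y is the line along which they close (so a half turn about z gives the same grasp; the last joint's range is limited). The gripper opens to 87 mm and grips with 3 to 60 N. Pads are 19 mm wide; open, the fingers measure 117 mm over their backs; the gripper's body (75 mm by 190 mm) begins 51 mm behind the grasp point.
Start: joints at [69.379, 12.628, 87.462, -0, 79.91, -7.225], TCP at [144.796, 607.988, 233.538] pointing down, gripper open.
Joint ranges: [-170.65, 170.65], [-52.31, 119.04], [5.05, 147.46], [-71.25, 251.25], [11.57, 151.72], [-153.62, 153.62]. Speed limits (degrees/s): [147.25, 147.25, 172.46, 180, 180, 180].

INTERFACE

Orientations are given as a 3x3 rotation matrix whose columns are the frame's x, y, z axes.
In Python, from rig import r, imaging, finish_job gives the robot as it stands.
- The arm moves only by the tool move_arm, never from a script. Its argument "series" is a list of rows, each an object of numbers: "dx", "dy", "dz": the shift along the world's x, y, z in mm; "wx", "wy", "wz": the turn, a rotation vector about the world's x, y, z in rad; "gripper": the closure, from 0 (fully open) to 1 (shut). A call has 1 to 12 rows; each row is the pose to reach, as a shift and turn from the pose commanded when the call began; what a row does not reach only later rows make up. A row lasts 1/12 s, in which the tool goes at most 41.7 mm and 7.16 degrees, less where a joint would pass 70% of its speed; a pose out of reach is approached as far as the arm can. A call with a gripper value outside its range is refused whole. The fingers move at their own pace and stop on an object; "grip_force" is the grip in N (left out, the last holds). Time passes only in rows, so rows that repeat a pose let the fingers close. It gives the time, the measured TCP pose, the force, the opening and the grip force at its end, in the units of the state.
- r.sense(): the state, without advancing time (a new reading comes with each control period).
- imaging.get_image(name): name is "scene" or "side" or "wrist"; returns (picture, depth): 480x640x3 uint8, blue, green, red; 480x640 float32, mm along the optical axis (not along the pixel's ray), 0 where there is no reading.
- imaging.camera_info(name): a dict with "K" (3x3 intrinsics, pixels), "extrinsics" (4x4, takes a point from world to camera coordinates). Camera axes: x right, y down, z forward; pixel columns grow to the right and rows downward; lengths in mm; the calibration is good to about 2 mm. The wrist camera is an equidistant fisheye: a pixel r from the principal point sees the ray r / f radians off the axis. A picture is of the moment at which its call begins: read the wrist's pose just before it. camera_info takes no time and is no camera call; for the wrist camera it gives the pose at the moment of the call.
- finish_job(): hands the job in; it is judged then, once.
The state is a dict: "t": time; "qpos": joint angles; "dq": joint speeds; "tau": joint torques, N m; "position": TCP position; "tool_rot": TCP orientation; "contact_force": force on the tool from outside, world axes, zero at the start; "wrist_torque": the same for the moment, N m; "width": finger opening in mm; "finger_force": force on a finger pad.
Only numpy, scipy, OpenCV 4.12 (cv2) and the standard library are available. Lean on these libraries where they do the work, as an engineer would, in place of code of your own. Each camera call takes 0.05 s, during which the arm holds its last target. There are 200 camera calls.

TASK

Change the feed: push the lever of the grey feed-change box out of its parking slot, along the cross channel and fully home into the slot marked with three pips, without running it into any of the other marked slots. Only push its knob, gently, with the fingers: do not grip or lift it, leave the things standing around alone, and finish clear of the lever.

Things in the scene. Friction and masses are not known exactly. Their poses are not given: they have to be found in the camera images.
- feed_box: feed-change box: fixed grey housing 170 (x) x 150 (y) x 80 mm high, with an H-gate plate as its top and a lever standing out of it. Origin: centre of its underside, on the worktop; own +x points to its far side (away from the robot at yaw 0), own +y to its left.
- gate (a point): centre of the gate plate's top, 80 mm up; axes as the box. Slots 13 mm wide: a cross channel along y (x = 0); at both its ends, 20 mm left and right, a slot runs 26 mm to far (+x) and to near side: four working slots. From its middle the unmarked parking slot runs to the near side only; no slot at far middle. The lever's 8 mm rod is stopped by the walls; play 2.5 mm each side, 5 mm at the knob.
- lever_fore (a joint): tilt of the lever about its pivot (17 mm above the worktop, under the gate's centre), rad: positive tilts the knob to the box's far side (+x), negative to its near side; about 0 (within 0.05) in the cross channel, about +0.36 or -0.36 at the end of a far or near slot. Starts between -0.34 and -0.2, in the parking slot. Takes 1 to 2 N at the knob; stays where left.
- lever_side (a joint): tilt of the same lever sideways, rad: positive to the box's left (+y); 0 in the parking slot, about +0.36 or -0.36 (0.28 to 0.38) when it is at the left or right end of the cross channel, lined up with the slots there. Same friction.
- lever_lift (a joint): how far the lever has been pulled up along its rod (m); a spring holds it at 0. More than 0.004 counts as lifted.
- lever: the lever: steel rod 8 mm thick with a black knob on top. Origin: its pivot inside the box, 17 mm above the worktop; own z along the rod.
- knob (a point): middle of the lever's black knob, 120 mm from the pivot, so about 137 mm above the worktop with the lever upright and 130 mm at the end of a slot. The knob is round, 28 mm thick at its widest and 20 mm at its lower end, from 21 mm below to 20 mm above this point. It moves about 42 mm each way along x and along y.
- pips_1: flat black plate 28 (x) x 56 (y) x 3 mm with one round white pip (pips 9 mm wide), fixed on the box just beyond the end of the working slot that it marks, 52 mm to the far or near side and 34 mm left or right of the box's centre; which corner varies. Origin: centre of its underside, 80 mm above the worktop; axes as the box.
- pips_2: flat black plate 28 (x) x 56 (y) x 3 mm with two round white pips in a row (pips 9 mm wide), fixed on the box just beyond the end of the working slot that it marks, 52 mm to the far or near side and 34 mm left or right of the box's centre; which corner varies. Origin: centre of its underside, 80 mm above the worktop; axes as the box.
- pips_3: flat black plate 28 (x) x 56 (y) x 3 mm with three round white pips in a row (pips 9 mm wide), fixed on the box just beyond the end of the working slot that it marks, 52 mm to the far or near side and 34 mm left or right of the box's centre; which corner varies. Origin: centre of its underside, 80 mm above the worktop; axes as the box.
- pips_4: flat black plate 28 (x) x 56 (y) x 3 mm with four round white pips in a row (pips 9 mm wide), fixed on the box just beyond the end of the working slot that it marks, 52 mm to the far or near side and 34 mm left or right of the box's centre; which corner varies. Origin: centre of its underside, 80 mm above the worktop; axes as the box.
- housing: black moulded housing 118x58x16 mm, loose, beside the box on its right; to be left alone. Origin: centre of its underside.
- driver: screwdriver, 196 mm long, handle 29 mm thick, loose, beside the box on its left; to be left alone. Origin: centre of its underside.
- barrel: clear syringe barrel, 132 mm long, 34 mm over its flange, loose, just behind the box; to be left alone. Origin: centre of its underside.
- cup: beige mixing cup, 68 mm wide, 50 mm tall, loose, on the left of the worktop; to be left alone. Origin: centre of its underside.
- jar: lidded jar, 62 mm wide, 62 mm tall, loose, near edge of the worktop, right; to be left alone. Origin: centre of its underside.

How it is judged:
By the outcome, as a careful person would: the job done as asked, in the order asked, and still so for the second after the job is handed in, with the robot touching nothing.
It also fails if it takes over 51 s, if anything falls off the work surface, if the arm or the gripper's body presses on something with over 40 N, if the wrist force passes 120 N, or if a joint passes its speed limit or range.

## Working session

There is one attempt and no reset: what is moved stays moved. The work goes in short steps, Python scripts to look and compute and a tool call to move; the robot and the scene stay as the last step left them, time stands still between calls to the robot, and variables do not carry over. Pictures are saved under pics/ and viewed, at most 10 in all, crops included, and the job is handed in when it is done.

Besides the shell and the picture viewer there is one more tool, called after "Call:" as name(argument=value, ...) on one line, values as JSON. move_arm: Moves the arm, as the interface text tells. Its arguments: {"type":"object","properties":{"series":{"type":"array","items":{"type":"object","properties":{"dx":{"type":"number"},"dy":{"type":"number"},"dz":{"type":"number"},"wx":{"type":"number"},"wy":{"type":"number"},"wz":{"type":"number"},"gripper":{"type":"number"}}}},"grip_force":{"type":"number"}},"required":["series"]}

```bash
mkdir -p pics; ls
python3 - <<'E'
from rig import r, imaging
import cv2,numpy as np
for n in("scene","side"):
    im,d=imaging.get_image(n); cv2.imwrite(f"pics/{n}0.png",im); np.save(f"pics/{n}0.npy",d)
    c=imaging.camera_info(n); print(n,c["K"],c["extrinsics"])
s=r.sense(); print(s["t"],s["position"],s["tool_rot"])
E
```

```text
pics
scene [[587.55748847   0.         313.0010298 ]
 [  0.         587.55748847 239.03030461]
 [  0.           0.           1.        ]] [[ 7.00236948e-01 -7.13894925e-01 -4.71729267e-03 -3.08054970e+02]
 [-4.82685872e-01 -4.68562119e-01 -7.39908028e-01  3.87826891e+02]
 [ 5.26006242e-01  5.20387910e-01 -6.72691502e-01  9.29034227e+02]
 [ 0.00000000e+00  0.00000000e+00  0.00000000e+00  1.00000000e+00]]
side [[435.74323119   0.         325.07894607]
 [  0.         435.74323119 248.40364033]
 [  0.           0.           1.        ]] [[ 9.20923598e-01 -3.89726044e-01 -3.65208721e-03 -4.66230817e+02]
 [-1.94254008e-01 -4.50858748e-01 -8.71201337e-01  2.63358612e+02]
 [ 3.37883275e-01  8.03019302e-01 -4.90912306e-01  8.10073609e+02]
 [ 0.00000000e+00  0.00000000e+00  0.00000000e+00  1.00000000e+00]]
0.1 [144.60076528 607.47485781 232.5484714 ] [[-9.72792504e-01  2.31677280e-01 -6.18846390e-04]
 [ 2.31678004e-01  9.72791119e-01 -1.65581805e-03]
 [ 2.18392850e-04 -1.75414048e-03 -9.99998438e-01]]
```

View pics/scene0.png

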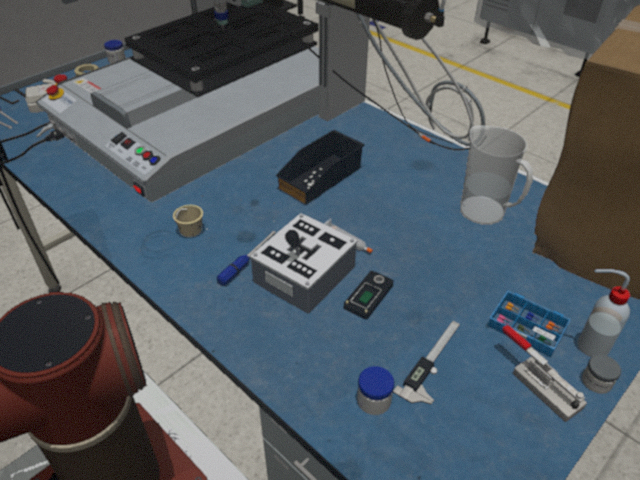

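View pics/side0.png

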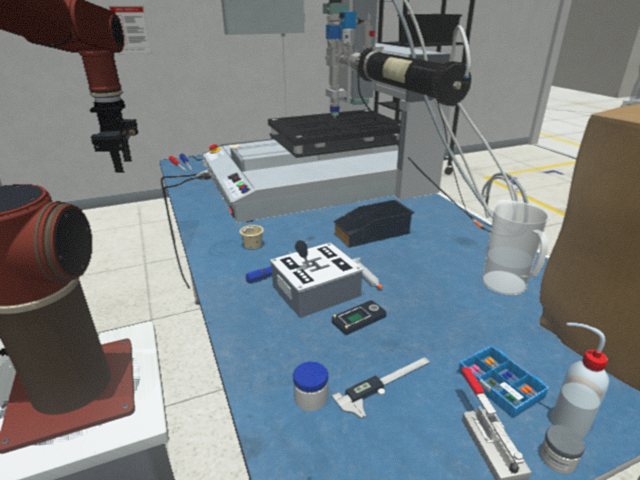

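The box is at about (303,250) in scene and (316,270) in side, with the knob at about (294,240) and (301,247). Next I'll rectify the gate plane to read the pips.

```bash
cat > h.py <<'E'
import numpy as np,cv2
from rig import r, imaging
def cam(n):
    c=imaging.camera_info(n); return np.array(c["K"]),np.array(c["extrinsics"])
def proj(n,P):
    K,E=cam(n); p=np.atleast_2d(P)@E[:3,:3].T+E[:3,3]; p=p@K.T; return p[:,:2]/p[:,2:]
def ray(n,uv):
    K,E=cam(n); R=E[:3,:3]; return -R.T@E[:3,3], R.T@np.linalg.inv(K)@np.array([*uv,1.])
def onplane(n,uv,z):
    o,d=ray(n,uv); return o+d*(z-o[2])/d[2]
def tri(a,b):
    (o1,d1),(o2,d2)=ray("scene",a),ray("side",b)
    t=np.linalg.lstsq(np.c_[d1,-d2],o2-o1,rcond=None)[0]
    p,q=o1+t[0]*d1,o2+t[1]*d2; return (p+q)/2,np.linalg.norm(p-q)
def rect(n,im,x0,x1,y0,y1,z,s):
    # top view, image up = +x, left = +y
    W=[(x1,y1),(x1,y0),(x0,y0),(x0,y1)]; px=proj(n,[(x,y,z) for x,y in W]).astype(np.float32)
    w,h=int((y1-y0)*s),int((x1-x0)*s)
    return cv2.warpPerspective(im,cv2.getPerspectiveTransform(px,np.float32([(0,0),(w,0),(w,h),(0,h)])),(w,h),flags=cv2.INTER_CUBIC)
E
python3 - <<'E'
from h import *
c={"scene":(303,248),"side":(316,262)}
out=[]
for n in c:
    im=cv2.imread(f"pics/{n}0.png"); p=onplane(n,c[n],80); print(n,p)
    hsv=cv2.cvtColor(im,cv2.COLOR_BGR2HSV)
    m=((hsv[...,2]>165)&(hsv[...,1]<40)).astype(np.uint8)
    mm=np.zeros_like(m); u,v=c[n]; mm[v-50:v+50,u-65:u+65]=1; m*=mm
    m=cv2.morphologyEx(m,cv2.MORPH_CLOSE,np.ones((3,3)))
    cs=max(cv2.findContours(m,0,2)[0],key=cv2.contourArea); cs=cv2.convexHull(cs)
    W=np.array([onplane(n,q[0],80)[:2] for q in cs],np.float32)
    print(n,cv2.minAreaRect(W),cv2.contourArea(cs))
    p0=onplane("scene",c["scene"],80)
    out.append(rect(n,im,p0[0]-130,p0[0]+130,p0[1]-130,p0[1]+130,80,1.5))
cv2.imwrite("pics/rect.png",np.hstack(out))
E
```

```text
scene [529.53208181 116.31170046  80.        ]
scene ((535.0652465820312, 116.8778305053711), (175.47979736328125, 148.6900177001953), 7.480311393737793) 4067.5
side [535.97596878 125.74774488  80.        ]
side ((543.8809814453125, 86.36380004882812), (190.22265625, 221.36573791503906), 7.567485332489014) 3212.5
```

View pics/rect.png

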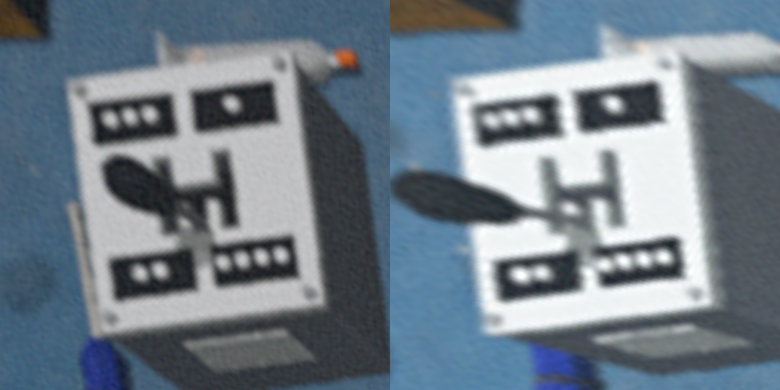

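The gate view, with up = far and left = left, shows the three pips at far left and two at near left, with one at far right and four at near right. Now the exact box pose and knob position.

```bash
cat >> h.py <<'E'
def knob_px(n,im,c,w=22):
    u,v=c; g=im.max(2); s=g[v-w:v+w,u-w:u+w]
    m=(s<45).astype(np.uint8); k,l,st,ce=cv2.connectedComponentsWithStats(m)
    return [(ce[i]+[u-w,v-w],st[i,4]) for i in range(1,k) if st[i,4]>15]
E
python3 - <<'E'
from h import *
c0=np.array([533.,116.5])
for n in("scene","side"):
    im=cv2.imread(f"pics/{n}0.png"); s=4
    R=rect(n,im,c0[0]-95,c0[0]+95,c0[1]-95,c0[1]+95,83,s)
    m=(R.max(2)<85).astype(np.uint8); m=cv2.morphologyEx(m,cv2.MORPH_CLOSE,np.ones((45,45)))
    for q in cv2.findContours(m,0,2)[0]:
        a=cv2.contourArea(q)/s/s
        if 900<a<2600:
            (u,v),wh,an=cv2.minAreaRect(q); print(n,"plate",c0[0]+95-v/s,c0[1]+95-u/s,np.array(wh)/s,an)
    for k in knob_px(n,im,{"scene":(294,240),"side":(301,247)}[n]): print(n,k)
E
```

```text
scene plate 475.0961608886719 141.17774963378906 [27.24544525 55.66474915] 80.78897094726562
scene plate 483.65306091308594 75.45909118652344 [27.2063427  55.60169983] 83.82982635498047
scene plate 586.2204437255859 88.07279205322266 [25.98617744 53.56400299] 82.64761352539062
scene (array([305.3 , 229.25]), np.int32(40))
scene (array([293.58333333, 239.85606061]), np.int32(132))
scene (array([309.72727273, 252.77272727]), np.int32(22))
scene (array([280.57142857, 257.57142857]), np.int32(42))
side plate 474.52430725097656 142.5303955078125 [23.80268288 52.68575668] 81.56161499023438
side plate 523.3444366455078 182.4209976196289 [62.03104019 29.38290405] 6.76617431640625
side plate 586.2148513793945 89.26556396484375 [23.99661636 51.25522995] 82.4605484008789
```

```bash
cat >> h.py <<'E'
C=np.array([530.8,115.3]); YAW=np.radians(7.2); ex=np.array([np.cos(YAW),np.sin(YAW)]); ey=np.array([-ex[1],ex[0]])
def box(p): d=np.array(p[:2])-C; return np.round([d@ex,d@ey],1)
E
python3 - <<'E'
from h import *
im=cv2.imread("pics/side0.png")
for k in knob_px("side",im,(301,247),16):
    P,e=tri((293.6,239.9),k[0]); print(k,P,e,box(P))
print(onplane("scene",(293.6,239.9),133),box(onplane("scene",(293.6,239.9),133)))
for f in(-.34,-.27,-.2):
    l=120*np.sin(f); P=[*(C+ex*l),17+120*np.cos(f)]; print(f,proj("scene",P),proj("side",P))
# targets: world shifts from present TCP to box-frame points at TCP z
s=r.sense(); T=s["tool_rot"]; print(np.degrees(np.arctan2(T[1][1],T[0][1])))
for b in((-72,0),(-20,0)): print(b,C+ex*b[0]+ey*b[1]-s["position"][:2])
E
```

```text
[493.80090306 105.34372103 133.        ] [-38.   -5.2]
-0.34 [[290.90635763 240.46290478]] [[300.07402307 250.52358062]]
-0.27 [[293.41291525 237.33325374]] [[303.13608765 248.6968276 ]]
-0.2 [[295.96272373 234.39080428]] [[306.25058154 247.07571627]]
76.60413864115355
(-72, 0) [ 314.76697622 -501.19885063]
(-20, 0) [ 366.35694069 -494.68152248]
```

Call:
move_arm(series=[{"dx":13,"dy":-21,"wz":0.03,"gripper":1},{"dx":26,"dy":-42,"wz":0.06,"gripper":1},{"dx":47,"dy":-75,"wz":0.09,"gripper":1},{"dx":68,"dy":-109,"wz":0.12,"gripper":1},{"dx":88,"dy":-142,"wz":0.15,"gripper":1},{"dx":109,"dy":-176,"wz":0.18,"gripper":1},{"dx":130,"dy":-209,"wz":0.21,"gripper":1},{"dx":150,"dy":-242,"wz":0.24,"gripper":1},{"dx":171,"dy":-276,"wz":0.27,"gripper":1},{"dx":192,"dy":-309,"wz":0.3,"gripper":1},{"dx":212,"dy":-342,"wz":0.33,"gripper":1},{"dx":233,"dy":-376,"wz":0.36,"gripper":1}], grip_force=5)

```text
invalid input at $.series[0]: expected keys dx, dy, dz, wx, wy, wz, gripper
```

Call:
move_arm(series=[{"dx":19,"dy":-31,"gripper":1},{"dx":39,"dy":-63,"gripper":1},{"dx":58,"dy":-94,"gripper":1},{"dx":78,"dy":-126,"gripper":1},{"dx":78,"dy":-126,"gripper":1},{"dx":78,"dy":-126,"gripper":1}])

```text
invalid input at $.series[0]: expected keys dx, dy, dz, wx, wy, wz, gripper
```

Run:
```python
from h import *
s=r.sense(); T=s["tool_rot"]; print(s["t"],s["position"],box(s["position"]),np.degrees(np.arctan2(T[1][1],T[0][1])),s["width"],s["contact_force"])
im,_=imaging.get_image("wrist"); cv2.imwrite("pics/w1.png",im)
```

```text
0.1 [144.60076528 607.47485781 232.5484714 ] [-321.5  536.7] 76.60413864115355 87.00416507668987 [-0.17248997 -0.45471484 -0.38045325]
```

View pics/w1.png

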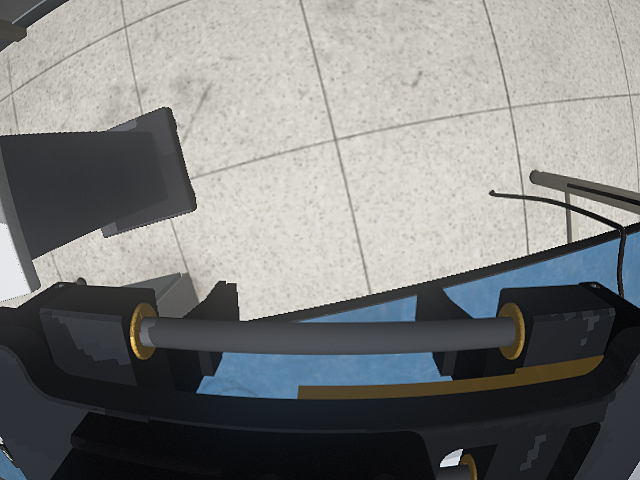

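The moves were refused because every row needs all its keys. The wrist view shows only floor and the open fingers, so the arm is still at its start pose.

Call:
move_arm(series=[{"dx":13,"dy":-21,"dz":0,"wx":0,"wy":0,"wz":0.03,"gripper":1},{"dx":26,"dy":-42,"dz":0,"wx":0,"wy":0,"wz":0.06,"gripper":1},{"dx":47,"dy":-75,"dz":0,"wx":0,"wy":0,"wz":0.09,"gripper":1},{"dx":68,"dy":-109,"dz":0,"wx":0,"wy":0,"wz":0.12,"gripper":1},{"dx":88,"dy":-142,"dz":0,"wx":0,"wy":0,"wz":0.15,"gripper":1},{"dx":109,"dy":-176,"dz":0,"wx":0,"wy":0,"wz":0.18,"gripper":1},{"dx":130,"dy":-209,"dz":0,"wx":0,"wy":0,"wz":0.21,"gripper":1},{"dx":150,"dy":-242,"dz":0,"wx":0,"wy":0,"wz":0.24,"gripper":1},{"dx":171,"dy":-276,"dz":0,"wx":0,"wy":0,"wz":0.27,"gripper":1},{"dx":192,"dy":-309,"dz":0,"wx":0,"wy":0,"wz":0.3,"gripper":1},{"dx":212,"dy":-342,"dz":0,"wx":0,"wy":0,"wz":0.33,"gripper":1},{"dx":233,"dy":-376,"dz":0,"wx":0,"wy":0,"wz":0.36,"gripper":1}], grip_force=5)

```text
t: 1.15
position: [378.1, 230.3, 233.5]
tool_rot: [[-0.992, -0.128, 0.0], [-0.128, 0.992, 0.0], [-0.0, 0.0, -1.0]]
contact_force: [0.7, -0.4, 0.5]
width: 14.9
finger_force: 0.0
```

Call:
move_arm(series=[{"dx":19,"dy":-31,"dz":0,"wx":0,"wy":0,"wz":0,"gripper":1},{"dx":39,"dy":-63,"dz":0,"wx":0,"wy":0,"wz":0,"gripper":1},{"dx":58,"dy":-94,"dz":0,"wx":0,"wy":0,"wz":0,"gripper":1},{"dx":78,"dy":-126,"dz":0,"wx":0,"wy":0,"wz":0,"gripper":1},{"dx":78,"dy":-126,"dz":0,"wx":0,"wy":0,"wz":0,"gripper":1},{"dx":78,"dy":-126,"dz":0,"wx":0,"wy":0,"wz":0,"gripper":1}])

```text
t: 1.65
position: [456.2, 104.4, 233.2]
tool_rot: [[-0.993, -0.122, -0.001], [-0.122, 0.993, 0.0], [0.001, 0.0, -1.0]]
contact_force: [-0.8, -0.1, 0.5]
width: 0.8
finger_force: 0.0
```

```bash
cat >> h.py <<'E'
def st():
    s=r.sense(); T=s["tool_rot"]; print(round(s["t"],2),np.round(s["position"],1),"box",box(s["position"]),"yaw",round(np.degrees(np.arctan2(T[1][1],T[0][1])),2),"w",round(s["width"],1),"F",np.round(s["contact_force"],1))
E
python3 - <<'E'
from h import *
st()
im,_=imaging.get_image("wrist"); cv2.imwrite("pics/w2.png",im)
E
```

```text
1.65 [456.2 104.4 233.2] box [-75.4  -1.5] yaw 96.99 w 0.8 F [-0.8 -0.1  0.5]
```

View pics/w2.png

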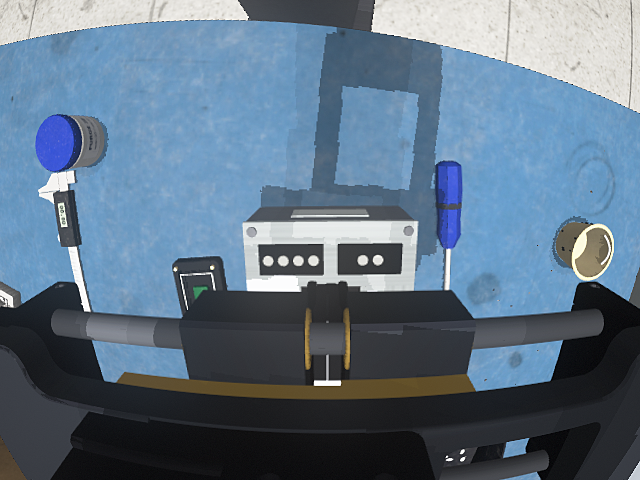

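The wrist view shows the fingers shut over the near side of the box, with the four-pip and two-pip plates at (292,260) and (370,260). Everything around is well clear, so I'll lower and push gently.

Call:
move_arm(series=[{"dx":0,"dy":1,"dz":-30,"wx":0,"wy":0,"wz":0,"gripper":1},{"dx":0,"dy":1,"dz":-60,"wx":0,"wy":0,"wz":0,"gripper":1},{"dx":0,"dy":1,"dz":-90,"wx":0,"wy":0,"wz":0,"gripper":1},{"dx":0,"dy":1,"dz":-107,"wx":0,"wy":0,"wz":0,"gripper":1},{"dx":0,"dy":1,"dz":-107,"wx":0,"wy":0,"wz":0,"gripper":1},{"dx":0,"dy":1,"dz":-107,"wx":0,"wy":0,"wz":0,"gripper":1}])

```text
t: 2.2
position: [454.4, 108.2, 125.9]
tool_rot: [[-0.992, -0.128, -0.003], [-0.128, 0.992, 0.0], [0.003, 0.0, -1.0]]
contact_force: [0.2, 0.4, 0.7]
width: 0.4
finger_force: 0.0
```

Call:
move_arm(series=[{"dx":4,"dy":0.5,"dz":0,"wx":0,"wy":0,"wz":0,"gripper":1},{"dx":8,"dy":1,"dz":0,"wx":0,"wy":0,"wz":0,"gripper":1},{"dx":11,"dy":1.4,"dz":0,"wx":0,"wy":0,"wz":0,"gripper":1},{"dx":14,"dy":1.8,"dz":0,"wx":0,"wy":0,"wz":0,"gripper":1},{"dx":17,"dy":2.1,"dz":0,"wx":0,"wy":0,"wz":0,"gripper":1},{"dx":20,"dy":2.5,"dz":0,"wx":0,"wy":0,"wz":0,"gripper":1},{"dx":23,"dy":2.9,"dz":0,"wx":0,"wy":0,"wz":0,"gripper":1},{"dx":26,"dy":3.3,"dz":0,"wx":0,"wy":0,"wz":0,"gripper":1},{"dx":28,"dy":3.5,"dz":0,"wx":0,"wy":0,"wz":0,"gripper":1},{"dx":30,"dy":3.8,"dz":0,"wx":0,"wy":0,"wz":0,"gripper":1},{"dx":30,"dy":3.8,"dz":0,"wx":0,"wy":0,"wz":0,"gripper":1}])

```text
t: 3.12
position: [486.2, 110.8, 126.5]
tool_rot: [[-0.992, -0.126, 0.0], [-0.126, 0.992, 0.0], [-0.0, -0.0, -1.0]]
contact_force: [-1.3, -0.4, 0.6]
width: 0.5
finger_force: 0.8
```

Run:
```python
from h import *
st()
o=[]
for n,(u,v) in {"scene":(300,240),"side":(310,250)}.items():
    im,_=imaging.get_image(n); cv2.imwrite(f"pics/{n}1.png",im); o.append(cv2.resize(im[v-50:v+50,u-66:u+66],None,fx=3,fy=3,interpolation=2))
cv2.imwrite("pics/c1.png",np.hstack(o))
```

```text
3.12 [486.2 110.8 126.5] box [-44.9   1.1] yaw 97.23 w 0.5 F [-1.3 -0.4  0.6]
```

View pics/c1.png

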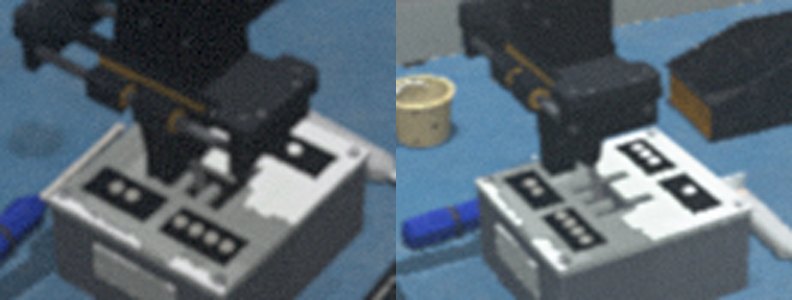

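The gripper hides the knob, but the rod at about (600,180) in the side crop is in contact with the fingers (1.3 N). I'll keep pushing.

Call:
move_arm(series=[{"dx":2,"dy":0.2,"dz":0,"wx":0,"wy":0,"wz":0,"gripper":1},{"dx":4,"dy":0.4,"dz":0,"wx":0,"wy":0,"wz":0,"gripper":1},{"dx":6,"dy":0.6,"dz":0,"wx":0,"wy":0,"wz":0,"gripper":1},{"dx":8,"dy":0.9,"dz":0,"wx":0,"wy":0,"wz":0,"gripper":1},{"dx":10,"dy":1.1,"dz":0,"wx":0,"wy":0,"wz":0,"gripper":1},{"dx":12,"dy":1.4,"dz":0,"wx":0,"wy":0,"wz":0,"gripper":1},{"dx":14,"dy":1.6,"dz":0,"wx":0,"wy":0,"wz":0,"gripper":1},{"dx":16,"dy":1.8,"dz":0,"wx":0,"wy":0,"wz":0,"gripper":1},{"dx":17,"dy":2,"dz":0,"wx":0,"wy":0,"wz":0,"gripper":1},{"dx":17,"dy":2,"dz":0,"wx":0,"wy":0,"wz":0,"gripper":1}])

```text
t: 4.05
position: [503.1, 112.8, 126.5]
tool_rot: [[-0.992, -0.126, 0.0], [-0.126, 0.992, 0.0], [-0.0, -0.0, -1.0]]
contact_force: [-0.2, 0.1, 1.6]
width: 0.5
finger_force: 0.6
```

Call:
move_arm(series=[{"dx":1,"dy":0,"dz":0,"wx":0,"wy":0,"wz":0,"gripper":1},{"dx":2,"dy":0,"dz":0,"wx":0,"wy":0,"wz":0,"gripper":1},{"dx":2,"dy":0,"dz":0,"wx":0,"wy":0,"wz":0,"gripper":1}])

```text
t: 4.3
position: [504.9, 112.8, 126.5]
tool_rot: [[-0.992, -0.126, 0.0], [-0.126, 0.992, 0.0], [-0.0, 0.0, -1.0]]
contact_force: [-1.7, 0.2, 0.4]
width: 0.5
finger_force: 0.7
```

Run:
```python
from h import *
st()
```

```text
4.3 [504.9 112.8 126.5] box [-26.    0.8] yaw 97.23 w 0.5 F [-1.7  0.2  0.4]
```

Call:
move_arm(series=[{"dx":1,"dy":0,"dz":0,"wx":0,"wy":0,"wz":0,"gripper":1},{"dx":2,"dy":0,"dz":0,"wx":0,"wy":0,"wz":0,"gripper":1},{"dx":2,"dy":0,"dz":0,"wx":0,"wy":0,"wz":0,"gripper":1}])

```text
t: 4.55
position: [507.0, 112.8, 126.6]
tool_rot: [[-0.992, -0.126, 0.0], [-0.126, 0.992, 0.0], [-0.0, 0.0, -1.0]]
contact_force: [-0.9, 0.6, 1.1]
width: 0.6
finger_force: 0.7
```

Call:
move_arm(series=[{"dx":1,"dy":0,"dz":0,"wx":0,"wy":0,"wz":0,"gripper":1},{"dx":1,"dy":0,"dz":0,"wx":0,"wy":0,"wz":0,"gripper":1},{"dx":1,"dy":0,"dz":0,"wx":0,"wy":0,"wz":0,"gripper":1}])

```text
t: 4.8
position: [507.8, 112.8, 126.5]
tool_rot: [[-0.992, -0.126, -0.0], [-0.126, 0.992, 0.0], [0.0, 0.0, -1.0]]
contact_force: [-1.1, -0.2, 1.0]
width: 0.1
finger_force: 0.6
```

Call:
move_arm(series=[{"dx":-10,"dy":-1,"dz":0,"wx":0,"wy":0,"wz":0,"gripper":1},{"dx":-25,"dy":-3,"dz":0,"wx":0,"wy":0,"wz":0,"gripper":1},{"dx":-40,"dy":-3,"dz":0,"wx":0,"wy":0,"wz":0,"gripper":1},{"dx":-50,"dy":10,"dz":30,"wx":0,"wy":0,"wz":0,"gripper":1},{"dx":-55,"dy":35,"dz":60,"wx":0,"wy":0,"wz":0,"gripper":1},{"dx":-60,"dy":65,"dz":80,"wx":0,"wy":0,"wz":0,"gripper":1},{"dx":-60,"dy":95,"dz":90,"wx":0,"wy":0,"wz":0,"gripper":1},{"dx":-60,"dy":120,"dz":90,"wx":0,"wy":0,"wz":0,"gripper":1},{"dx":-60,"dy":120,"dz":90,"wx":0,"wy":0,"wz":0,"gripper":1}])

```text
t: 5.55
position: [448.4, 236.6, 218.2]
tool_rot: [[-0.992, -0.129, 0.004], [-0.129, 0.992, 0.003], [-0.004, 0.002, -1.0]]
contact_force: [-0.0, -0.5, 0.1]
width: 0.5
finger_force: 0.0
```

```bash
cat >> h.py <<'E'
def look(tag):
    st(); o=[]
    for n,(u,v) in {"scene":(300,240),"side":(310,250)}.items():
        im,_=imaging.get_image(n); cv2.imwrite(f"pics/{n}{tag}.png",im); o.append(cv2.resize(im[v-50:v+50,u-66:u+66],None,fx=3,fy=3,interpolation=2))
    cv2.imwrite(f"pics/c{tag}.png",np.hstack(o))
E
python3 - <<'E'
from h import *
look(2)
for f,s in((0,0),(-.05,0),(.05,0)):
    P=[*(C+ex*120*np.sin(f)),137]; print(f,proj("scene",P),proj("side",P))
E
```

```text
5.55 [448.4 236.6 218.2] box [-66.5 130.6] yaw 97.4 w 0.5 F [-0.  -0.5  0.1]
0 [[303.34518585 227.15237119]] [[315.27114727 243.64150879]]
-0.05 [[301.49726964 228.7323639 ]] [[313.01284217 244.27272629]]
0.05 [[305.1820703  225.58181079]] [[317.51784711 243.01353508]]
```

View pics/c2.png

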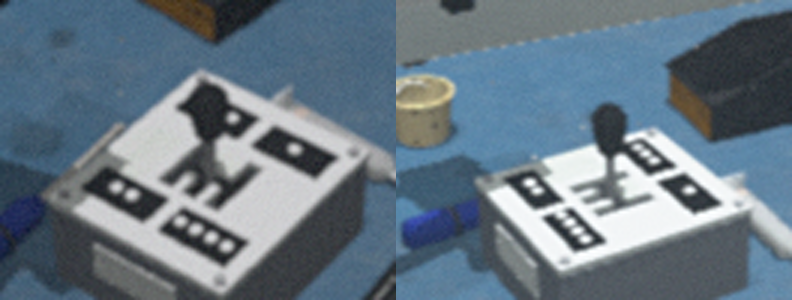

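The knob is at about (303.7,227.7) in scene and (315,242) in side. That puts it upright in the middle of the cross channel, so I can move to its right side.

Call:
move_arm(series=[{"dx":18,"dy":-32,"dz":0,"wx":0,"wy":0,"wz":0,"gripper":1},{"dx":36,"dy":-67,"dz":0,"wx":0,"wy":0,"wz":0,"gripper":1},{"dx":54,"dy":-102,"dz":0,"wx":0,"wy":0,"wz":0,"gripper":1},{"dx":72,"dy":-137,"dz":0,"wx":0,"wy":0,"wz":0,"gripper":1},{"dx":88,"dy":-171,"dz":0,"wx":0,"wy":0,"wz":0,"gripper":1},{"dx":88,"dy":-171,"dz":0,"wx":0,"wy":0,"wz":0,"gripper":1},{"dx":88,"dy":-171,"dz":-30,"wx":0,"wy":0,"wz":0,"gripper":1},{"dx":88,"dy":-171,"dz":-60,"wx":0,"wy":0,"wz":0,"gripper":1},{"dx":88,"dy":-171,"dz":-85,"wx":0,"wy":0,"wz":0,"gripper":1},{"dx":88,"dy":-171,"dz":-90,"wx":0,"wy":0,"wz":0,"gripper":1},{"dx":88,"dy":-171,"dz":-90,"wx":0,"wy":0,"wz":0,"gripper":1}])

```text
t: 6.57
position: [533.5, 61.1, 124.0]
tool_rot: [[-0.992, -0.125, -0.006], [-0.125, 0.992, -0.0], [0.006, 0.001, -1.0]]
contact_force: [0.1, -0.6, 0.2]
width: 0.5
finger_force: 0.0
```

Run:
```python
from h import *
st()
```

```text
6.57 [533.5  61.1 124. ] box [ -4.1 -54.1] yaw 97.17 w 0.5 F [ 0.1 -0.6  0.2]
```

Call:
move_arm(series=[{"dx":3,"dy":5,"dz":0,"wx":0,"wy":0,"wz":0,"gripper":1},{"dx":3,"dy":10,"dz":0,"wx":0,"wy":0,"wz":0,"gripper":1},{"dx":2.5,"dy":15,"dz":0,"wx":0,"wy":0,"wz":0,"gripper":1},{"dx":2,"dy":19,"dz":0,"wx":0,"wy":0,"wz":0,"gripper":1},{"dx":1.5,"dy":22,"dz":0,"wx":0,"wy":0,"wz":0,"gripper":1},{"dx":1,"dy":25,"dz":0,"wx":0,"wy":0,"wz":0,"gripper":1},{"dx":0.6,"dy":28,"dz":0,"wx":0,"wy":0,"wz":0,"gripper":1},{"dx":0.3,"dy":31,"dz":0,"wx":0,"wy":0,"wz":0,"gripper":1},{"dx":0,"dy":34,"dz":0,"wx":0,"wy":0,"wz":0,"gripper":1},{"dx":-0.5,"dy":37,"dz":0,"wx":0,"wy":0,"wz":0,"gripper":1},{"dx":-0.8,"dy":40,"dz":0,"wx":0,"wy":0,"wz":0,"gripper":1},{"dx":-0.8,"dy":40,"dz":0,"wx":0,"wy":0,"wz":0,"gripper":1}])

```text
t: 7.57
position: [535.0, 102.2, 126.6]
tool_rot: [[-0.992, -0.126, 0.0], [-0.126, 0.992, 0.0], [-0.0, 0.0, -1.0]]
contact_force: [0.4, -0.4, 0.7]
width: 0.1
finger_force: 0.5
```

Run:
```python
from h import *
st()
```

```text
7.57 [535.  102.2 126.6] box [  2.5 -13.5] yaw 97.25 w 0.1 F [ 0.4 -0.4  0.7]
```

Call:
move_arm(series=[{"dx":-0.5,"dy":2.5,"dz":0,"wx":0,"wy":0,"wz":0,"gripper":1},{"dx":-1,"dy":5,"dz":0,"wx":0,"wy":0,"wz":0,"gripper":1},{"dx":-1.5,"dy":7.5,"dz":0,"wx":0,"wy":0,"wz":0,"gripper":1},{"dx":-2,"dy":10,"dz":0,"wx":0,"wy":0,"wz":0,"gripper":1},{"dx":-2.5,"dy":12,"dz":0,"wx":0,"wy":0,"wz":0,"gripper":1},{"dx":-3,"dy":14,"dz":0,"wx":0,"wy":0,"wz":0,"gripper":1},{"dx":-3.5,"dy":16,"dz":0,"wx":0,"wy":0,"wz":0,"gripper":1},{"dx":-4,"dy":18,"dz":0,"wx":0,"wy":0,"wz":0,"gripper":1},{"dx":-4.5,"dy":20,"dz":0,"wx":0,"wy":0,"wz":0,"gripper":1},{"dx":-4.5,"dy":20,"dz":0,"wx":0,"wy":0,"wz":0,"gripper":1}])

```text
t: 8.4
position: [530.3, 122.2, 126.4]
tool_rot: [[-0.992, -0.126, -0.0], [-0.126, 0.992, 0.0], [0.0, 0.0, -1.0]]
contact_force: [0.6, -1.4, -0.7]
width: 0.4
finger_force: 0.4
```

Call:
move_arm(series=[{"dx":0,"dy":1,"dz":0,"wx":0,"wy":0,"wz":0,"gripper":1},{"dx":0,"dy":2,"dz":0,"wx":0,"wy":0,"wz":0,"gripper":1},{"dx":0,"dy":2,"dz":0,"wx":0,"wy":0,"wz":0,"gripper":1}])

```text
t: 8.65
position: [530.3, 123.8, 126.4]
tool_rot: [[-0.992, -0.126, -0.0], [-0.126, 0.992, -0.0], [0.0, 0.0, -1.0]]
contact_force: [-0.0, -0.7, -0.4]
width: 0.4
finger_force: 0.6
```

Run:
```python
from h import *
st()
```

```text
8.65 [530.3 123.8 126.4] box [0.6 8.5] yaw 97.23 w 0.4 F [-0.  -0.7 -0.4]
```

Call:
move_arm(series=[{"dx":0,"dy":1,"dz":0,"wx":0,"wy":0,"wz":0,"gripper":1},{"dx":0,"dy":2,"dz":0,"wx":0,"wy":0,"wz":0,"gripper":1},{"dx":0,"dy":2,"dz":0,"wx":0,"wy":0,"wz":0,"gripper":1}])

```text
t: 8.9
position: [530.3, 125.9, 126.4]
tool_rot: [[-0.992, -0.126, -0.0], [-0.126, 0.992, -0.0], [0.0, -0.0, -1.0]]
contact_force: [0.7, -1.7, -0.7]
width: 0.3
finger_force: 0.6
```

Call:
move_arm(series=[{"dx":0,"dy":-8,"dz":0,"wx":0,"wy":0,"wz":0,"gripper":1},{"dx":0,"dy":-20,"dz":0,"wx":0,"wy":0,"wz":0,"gripper":1},{"dx":-5,"dy":-20,"dz":25,"wx":0,"wy":0,"wz":0,"gripper":1},{"dx":-15,"dy":-20,"dz":55,"wx":0,"wy":0,"wz":0,"gripper":1},{"dx":-45,"dy":-10,"dz":75,"wx":0,"wy":0,"wz":0,"gripper":1},{"dx":-75,"dy":15,"dz":75,"wx":0,"wy":0,"wz":0,"gripper":1},{"dx":-95,"dy":45,"dz":75,"wx":0,"wy":0,"wz":0,"gripper":1},{"dx":-95,"dy":80,"dz":75,"wx":0,"wy":0,"wz":0,"gripper":1},{"dx":-95,"dy":110,"dz":75,"wx":0,"wy":0,"wz":0,"gripper":1},{"dx":-95,"dy":110,"dz":75,"wx":0,"wy":0,"wz":0,"gripper":1}])

```text
t: 9.73
position: [435.3, 239.2, 202.4]
tool_rot: [[-0.992, -0.129, 0.002], [-0.129, 0.992, 0.003], [-0.002, 0.003, -1.0]]
contact_force: [0.7, -0.5, 0.1]
width: 0.5
finger_force: 0.0
```

Run:
```python
from h import *
look(3)
for f in(.28,.33,.38):
    P=[*(C+ey*120*np.sin(f)),17+120*np.cos(f)]
    for n,o in(("scene",(234,190)),("side",(244,200))): print(f,n,(proj(n,P)-o)*3)
```

```text
9.73 [435.3 239.2 202.4] box [-79.2 134.9] yaw 97.4 w 0.5 F [ 0.7 -0.5  0.1]
0.28 scene [[169.54048208  97.3064028 ]]
0.28 side [[193.71900375 118.81083136]]
0.33 scene [[163.06371249  96.02040376]]
0.33 side [[190.38682658 117.87990637]]
0.38 scene [[156.75305353  95.11447427]]
0.38 side [[187.15299682 117.31803582]]
```

View pics/c3.png

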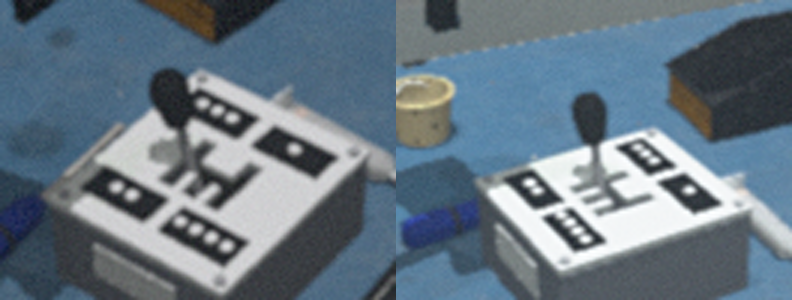

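The knob is at about (171,95) and (196,118) in the crops: at the left end, perhaps slightly short. I'll measure it numerically.

Run:
```python
from h import *
from scipy.optimize import least_squares
def fit(a,b):
    def P(q):
        d=np.array([np.tan(q[0]),np.tan(q[1])]); v=np.array([*d,1]); v/=np.linalg.norm(v)
        return [*(C+120*(ex*v[0]+ey*v[1])),17+120*v[2]]
    return least_squares(lambda q:np.r_[proj("scene",P(q))[0]-a,proj("side",P(q))[0]-b],[0,0])
for t,cs,cd in((2,(304,228),(315,243)),(3,(291,222),(309,239))):
    px=[]
    for n,c in(("scene",cs),("side",cd)):
        im=cv2.imread(f"pics/{n}{t}.png"); u,v=c; w=9
        s=im.max(2)[v-w:v+w,u-w:u+w]; m=(s<60).astype(np.uint8)
        k,l,stt,ce=cv2.connectedComponentsWithStats(m); i=1+np.argmax(stt[1:,4]); print(t,n,stt[i],ce[i]+[u-w,v-w]); px.append(ce[i]+[u-w,v-w])
    q=fit(*px); print("fore,side",q.x,q.fun)
```

```text
2 scene [  0   0  18  18 187] [303.42245989 227.20320856]
2 side [ 5  5 13 13 52] [315.05769231 245.5       ]
fore,side [-0.01375925 -0.01666425] [ 0.20402314  0.7894557   0.00967264 -1.31740888]
3 scene [  2   0  16  18 186] [291.16129032 221.93010753]
3 side [ 4  2  9 16 36] [306.94444444 241.22222222]
fore,side [-0.02064485  0.263479  ] [-0.65997668  1.2993496   1.12040599 -1.23807706]
```

Call:
move_arm(series=[{"dx":0,"dy":-30,"dz":0,"wx":0,"wy":0,"wz":0,"gripper":1},{"dx":20,"dy":-65,"dz":0,"wx":0,"wy":0,"wz":0,"gripper":1},{"dx":40,"dy":-100,"dz":0,"wx":0,"wy":0,"wz":0,"gripper":1},{"dx":70,"dy":-125,"dz":0,"wx":0,"wy":0,"wz":0,"gripper":1},{"dx":97,"dy":-138,"dz":0,"wx":0,"wy":0,"wz":0,"gripper":1},{"dx":97,"dy":-138,"dz":0,"wx":0,"wy":0,"wz":0,"gripper":1},{"dx":97,"dy":-138,"dz":-25,"wx":0,"wy":0,"wz":0,"gripper":1},{"dx":97,"dy":-138,"dz":-50,"wx":0,"wy":0,"wz":0,"gripper":1},{"dx":97,"dy":-138,"dz":-76,"wx":0,"wy":0,"wz":0,"gripper":1},{"dx":97,"dy":-138,"dz":-76,"wx":0,"wy":0,"wz":0,"gripper":1},{"dx":97,"dy":-138,"dz":-76,"wx":0,"wy":0,"wz":0,"gripper":1}])

```text
t: 10.75
position: [530.7, 96.8, 124.2]
tool_rot: [[-0.992, -0.125, -0.004], [-0.125, 0.992, -0.0], [0.004, 0.0, -1.0]]
contact_force: [0.2, 0.4, -0.2]
width: 0.5
finger_force: 0.0
```

Run:
```python
from h import *
st()
```

```text
10.75 [530.7  96.8 124.2] box [ -2.4 -18.4] yaw 97.17 w 0.5 F [ 0.2  0.4 -0.2]
```

Call:
move_arm(series=[{"dx":0,"dy":6,"dz":0,"wx":0,"wy":0,"wz":0,"gripper":1},{"dx":0,"dy":12,"dz":0,"wx":0,"wy":0,"wz":0,"gripper":1},{"dx":0,"dy":18,"dz":0,"wx":0,"wy":0,"wz":0,"gripper":1},{"dx":-1,"dy":23,"dz":0,"wx":0,"wy":0,"wz":0,"gripper":1},{"dx":-1.5,"dy":26,"dz":0,"wx":0,"wy":0,"wz":0,"gripper":1},{"dx":-1.5,"dy":28,"dz":0,"wx":0,"wy":0,"wz":0,"gripper":1},{"dx":-1.5,"dy":30,"dz":0,"wx":0,"wy":0,"wz":0,"gripper":1},{"dx":-1.5,"dy":30,"dz":0,"wx":0,"wy":0,"wz":0,"gripper":1}])

```text
t: 11.42
position: [531.0, 128.1, 125.7]
tool_rot: [[-0.992, -0.126, 0.0], [-0.126, 0.992, -0.0], [-0.0, -0.0, -1.0]]
contact_force: [0.1, -0.7, 0.4]
width: 0.1
finger_force: 0.3
```

Call:
move_arm(series=[{"dx":0,"dy":1,"dz":0,"wx":0,"wy":0,"wz":0,"gripper":1},{"dx":0,"dy":1.5,"dz":0,"wx":0,"wy":0,"wz":0,"gripper":1},{"dx":0,"dy":1.5,"dz":0,"wx":0,"wy":0,"wz":0,"gripper":1}])

```text
t: 11.67
position: [531.0, 129.1, 125.4]
tool_rot: [[-0.992, -0.126, -0.0], [-0.126, 0.992, -0.0], [0.0, -0.0, -1.0]]
contact_force: [0.3, -1.6, 0.0]
width: 0.4
finger_force: 0.5
```

Run:
```python
from h import *
st()
```

```text
11.67 [531.  129.1 125.4] box [ 1.9 13.7] yaw 97.22 w 0.4 F [ 0.3 -1.6  0. ]
```

Call:
move_arm(series=[{"dx":0,"dy":1,"dz":0,"wx":0,"wy":0,"wz":0,"gripper":1},{"dx":0,"dy":1.5,"dz":0,"wx":0,"wy":0,"wz":0,"gripper":1},{"dx":0,"dy":1.5,"dz":0,"wx":0,"wy":0,"wz":0,"gripper":1}])

```text
t: 11.92
position: [530.8, 130.7, 125.3]
tool_rot: [[-0.992, -0.126, -0.001], [-0.126, 0.992, -0.0], [0.001, -0.0, -1.0]]
contact_force: [-0.1, -1.6, -0.1]
width: 1.0
finger_force: 0.6
```

Call:
move_arm(series=[{"dx":0,"dy":1,"dz":0,"wx":0,"wy":0,"wz":0,"gripper":1},{"dx":0,"dy":1,"dz":0,"wx":0,"wy":0,"wz":0,"gripper":1},{"dx":0,"dy":1,"dz":0,"wx":0,"wy":0,"wz":0,"gripper":1}])

```text
t: 12.17
position: [530.9, 131.8, 125.4]
tool_rot: [[-0.992, -0.126, -0.0], [-0.126, 0.992, 0.0], [0.0, 0.0, -1.0]]
contact_force: [-0.5, -1.7, -1.1]
width: 0.5
finger_force: 0.6
```

Call:
move_arm(series=[{"dx":0,"dy":-8,"dz":0,"wx":0,"wy":0,"wz":0,"gripper":1},{"dx":0,"dy":-22,"dz":0,"wx":0,"wy":0,"wz":0,"gripper":1},{"dx":-5,"dy":-24,"dz":25,"wx":0,"wy":0,"wz":0,"gripper":1},{"dx":-15,"dy":-24,"dz":55,"wx":0,"wy":0,"wz":0,"gripper":1},{"dx":-45,"dy":-15,"dz":75,"wx":0,"wy":0,"wz":0,"gripper":1},{"dx":-75,"dy":10,"dz":75,"wx":0,"wy":0,"wz":0,"gripper":1},{"dx":-95,"dy":40,"dz":75,"wx":0,"wy":0,"wz":0,"gripper":1},{"dx":-95,"dy":75,"dz":75,"wx":0,"wy":0,"wz":0,"gripper":1},{"dx":-95,"dy":105,"dz":75,"wx":0,"wy":0,"wz":0,"gripper":1},{"dx":-95,"dy":105,"dz":75,"wx":0,"wy":0,"wz":0,"gripper":1}])

```text
t: 13.0
position: [435.7, 240.9, 201.5]
tool_rot: [[-0.992, -0.129, 0.002], [-0.129, 0.992, 0.003], [-0.002, 0.003, -1.0]]
contact_force: [0.1, -0.2, 0.8]
width: 0.3
finger_force: 0.0
```

```bash
cat >> h.py <<'E'
from scipy.optimize import least_squares
def P(q):
    v=np.array([np.tan(q[0]),np.tan(q[1]),1]); v/=np.linalg.norm(v)
    return [*(C+120*(ex*v[0]+ey*v[1])),17+120*v[2]]
def fit(a,b): return least_squares(lambda q:np.r_[proj("scene",P(q))[0]-a,proj("side",P(q))[0]-b],[0,0]).x
def knob(t,q,w=7):
    px=[]
    for n in("scene","side"):
        im=cv2.imread(f"pics/{n}{t}.png"); c=proj(n,P(q))[0].round().astype(int)
        for _ in range(3):
            s=im[c[1]-w:c[1]+w+1,c[0]-w:c[0]+w+1].max(2).astype(float); g=np.clip(90-s,0,50); yy,xx=np.mgrid[-w:w+1,-w:w+1]
            f=np.array([(g*xx).sum(),(g*yy).sum()])/g.sum()+c; c=f.round().astype(int)
        px.append(f)
    print("knob px",px,"fore,side",fit(*px))
E
python3 - <<'E'
from h import *
look(4)
knob(2,(0,0)); knob(3,(0,.3)); knob(4,(0,.33))
E
```

```text
13.0 [435.7 240.9 201.5] box [-78.7 136.5] yaw 97.43 w 0.3 F [ 0.1 -0.2  0.8]
knob px [array([303.22740984, 226.88406557]), array([315.03864983, 243.80133986])] fore,side [-0.00041343  0.00350071]
knob px [array([291.11729082, 222.01742677]), array([308.18695767, 238.93242177])] fore,side [0.00775915 0.28308857]
knob px [array([288.36773444, 221.78183932]), array([306.94487109, 238.7739989 ])] fore,side [0.00232347 0.33833217]
```

View pics/c4.png

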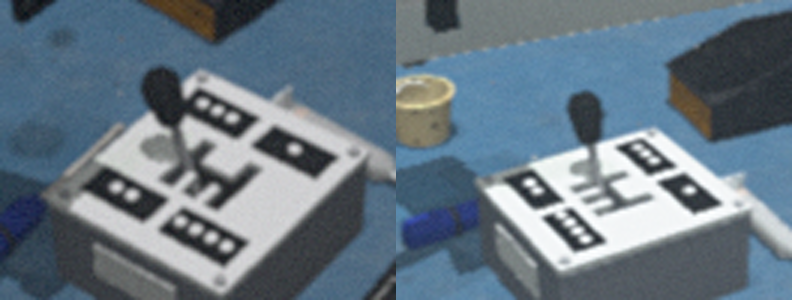

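The knob is at (288.4,221.8) and (306.9,238.8), so fore ≈ 0.00 and side ≈ 0.34: lined up with the left slots. Now the far push from its near side.

Call:
move_arm(series=[{"dx":10,"dy":-30,"dz":0,"wx":0,"wy":0,"wz":0,"gripper":1},{"dx":20,"dy":-62,"dz":0,"wx":0,"wy":0,"wz":0,"gripper":1},{"dx":28,"dy":-93,"dz":0,"wx":0,"wy":0,"wz":0,"gripper":1},{"dx":28,"dy":-93,"dz":-25,"wx":0,"wy":0,"wz":0,"gripper":1},{"dx":28,"dy":-93,"dz":-55,"wx":0,"wy":0,"wz":0,"gripper":1},{"dx":28,"dy":-93,"dz":-80,"wx":0,"wy":0,"wz":0,"gripper":1},{"dx":28,"dy":-93,"dz":-80,"wx":0,"wy":0,"wz":0,"gripper":1},{"dx":28,"dy":-93,"dz":-80,"wx":0,"wy":0,"wz":0,"gripper":1},{"dx":28,"dy":-93,"dz":-80,"wx":0,"wy":0,"wz":0,"gripper":1}])

```text
t: 13.85
position: [465.0, 143.3, 121.9]
tool_rot: [[-0.992, -0.125, 0.002], [-0.125, 0.992, 0.0], [-0.002, -0.0, -1.0]]
contact_force: [0.3, -0.4, 0.3]
width: 0.4
finger_force: 0.0
```

Run:
```python
from h import *
st()
```

```text
13.85 [465.  143.3 121.9] box [-61.8  36. ] yaw 97.18 w 0.4 F [ 0.3 -0.4  0.3]
```

Call:
move_arm(series=[{"dx":8,"dy":5,"dz":0,"wx":0,"wy":0,"wz":0,"gripper":1},{"dx":16,"dy":6,"dz":0,"wx":0,"wy":0,"wz":0,"gripper":1},{"dx":24,"dy":7,"dz":0,"wx":0,"wy":0,"wz":0,"gripper":1},{"dx":30,"dy":7.8,"dz":0,"wx":0,"wy":0,"wz":0,"gripper":1},{"dx":34,"dy":8.3,"dz":0,"wx":0,"wy":0,"wz":0,"gripper":1},{"dx":37,"dy":8.7,"dz":0,"wx":0,"wy":0,"wz":0,"gripper":1},{"dx":40,"dy":9,"dz":0,"wx":0,"wy":0,"wz":0,"gripper":1},{"dx":43,"dy":9.4,"dz":0,"wx":0,"wy":0,"wz":0,"gripper":1},{"dx":46,"dy":9.8,"dz":0,"wx":0,"wy":0,"wz":0,"gripper":1},{"dx":49,"dy":10.1,"dz":0,"wx":0,"wy":0,"wz":0,"gripper":1},{"dx":51,"dy":10.4,"dz":0,"wx":0,"wy":0,"wz":0,"gripper":1},{"dx":51,"dy":10.4,"dz":0,"wx":0,"wy":0,"wz":0,"gripper":1}])

```text
t: 14.85
position: [515.3, 154.2, 120.5]
tool_rot: [[-0.992, -0.126, 0.0], [-0.126, 0.992, -0.0], [-0.0, -0.0, -1.0]]
contact_force: [0.1, 0.3, -0.2]
width: 0.8
finger_force: 0.5
```

Run:
```python
from h import *
st()
```

```text
14.85 [515.3 154.2 120.5] box [-10.5  40.5] yaw 97.23 w 0.8 F [ 0.1  0.3 -0.2]
```

Call:
move_arm(series=[{"dx":2.5,"dy":0.3,"dz":0,"wx":0,"wy":0,"wz":0,"gripper":1},{"dx":5,"dy":0.6,"dz":0,"wx":0,"wy":0,"wz":0,"gripper":1},{"dx":7.5,"dy":0.9,"dz":0,"wx":0,"wy":0,"wz":0,"gripper":1},{"dx":10,"dy":1.2,"dz":0,"wx":0,"wy":0,"wz":0,"gripper":1},{"dx":12.5,"dy":1.5,"dz":0,"wx":0,"wy":0,"wz":0,"gripper":1},{"dx":15,"dy":1.8,"dz":0,"wx":0,"wy":0,"wz":0,"gripper":1},{"dx":17,"dy":2.1,"dz":0,"wx":0,"wy":0,"wz":0,"gripper":1},{"dx":18.5,"dy":2.3,"dz":0,"wx":0,"wy":0,"wz":0,"gripper":1},{"dx":20,"dy":2.5,"dz":0,"wx":0,"wy":0,"wz":0,"gripper":1},{"dx":20,"dy":2.5,"dz":0,"wx":0,"wy":0,"wz":0,"gripper":1}])

```text
t: 15.68
position: [535.3, 156.7, 120.6]
tool_rot: [[-0.992, -0.126, 0.0], [-0.126, 0.992, 0.0], [-0.0, -0.0, -1.0]]
contact_force: [-1.6, 0.2, -0.8]
width: 0.0
finger_force: 0.6
```

Call:
move_arm(series=[{"dx":1,"dy":0.1,"dz":0,"wx":0,"wy":0,"wz":0,"gripper":1},{"dx":2,"dy":0.2,"dz":0,"wx":0,"wy":0,"wz":0,"gripper":1},{"dx":2,"dy":0.2,"dz":0,"wx":0,"wy":0,"wz":0,"gripper":1}])

```text
t: 15.93
position: [537.1, 156.9, 120.6]
tool_rot: [[-0.992, -0.126, 0.0], [-0.126, 0.992, 0.0], [-0.0, 0.0, -1.0]]
contact_force: [-1.8, -0.5, -0.9]
width: 0.4
finger_force: 0.7
```

Call:
move_arm(series=[{"dx":1,"dy":0.1,"dz":0,"wx":0,"wy":0,"wz":0,"gripper":1},{"dx":2,"dy":0.2,"dz":0,"wx":0,"wy":0,"wz":0,"gripper":1},{"dx":2,"dy":0.2,"dz":0,"wx":0,"wy":0,"wz":0,"gripper":1}])

```text
t: 16.18
position: [539.1, 157.1, 120.5]
tool_rot: [[-0.992, -0.126, -0.0], [-0.126, 0.992, -0.0], [0.0, 0.0, -1.0]]
contact_force: [-2.0, -0.6, -0.4]
width: 1.0
finger_force: 0.8
```

Run:
```python
from h import *
st()
```

```text
16.18 [539.1 157.1 120.5] box [13.4 40.4] yaw 97.23 w 1.0 F [-2.  -0.6 -0.4]
```

Still moving freely, so I'll use smaller steps to the stop.

Call:
move_arm(series=[{"dx":1,"dy":0.1,"dz":0,"wx":0,"wy":0,"wz":0,"gripper":1},{"dx":1.5,"dy":0.2,"dz":0,"wx":0,"wy":0,"wz":0,"gripper":1},{"dx":1.5,"dy":0.2,"dz":0,"wx":0,"wy":0,"wz":0,"gripper":1}])

```text
t: 16.43
position: [540.0, 157.2, 120.3]
tool_rot: [[-0.992, -0.126, -0.001], [-0.126, 0.992, -0.0], [0.001, -0.0, -1.0]]
contact_force: [-3.8, -0.6, 0.2]
width: 0.2
finger_force: 2.0
```

Call:
move_arm(series=[{"dx":1,"dy":0.1,"dz":0,"wx":0,"wy":0,"wz":0,"gripper":1},{"dx":1,"dy":0.1,"dz":0,"wx":0,"wy":0,"wz":0,"gripper":1},{"dx":1,"dy":0.1,"dz":0,"wx":0,"wy":0,"wz":0,"gripper":1}])

```text
t: 16.68
position: [540.5, 157.3, 120.1]
tool_rot: [[-0.992, -0.126, -0.003], [-0.126, 0.992, -0.0], [0.003, -0.0, -1.0]]
contact_force: [-6.2, -1.3, 0.9]
width: 0.7
finger_force: 3.0
```

Call:
move_arm(series=[{"dx":1,"dy":0.1,"dz":0,"wx":0,"wy":0,"wz":0,"gripper":1},{"dx":1,"dy":0.1,"dz":0,"wx":0,"wy":0,"wz":0,"gripper":1},{"dx":1,"dy":0.1,"dz":0,"wx":0,"wy":0,"wz":0,"gripper":1}])

```text
t: 16.93
position: [540.9, 157.4, 120.0]
tool_rot: [[-0.992, -0.126, -0.004], [-0.126, 0.992, -0.001], [0.004, -0.0, -1.0]]
contact_force: [-8.8, 0.3, 1.5]
width: 0.6
finger_force: 4.1
```

The force climbs steadily, so the lever is against the end stop. I'll back off, get clear and check.

Call:
move_arm(series=[{"dx":-6,"dy":-0.7,"dz":0,"wx":0,"wy":0,"wz":0,"gripper":1},{"dx":-20,"dy":-2.5,"dz":0,"wx":0,"wy":0,"wz":0,"gripper":1},{"dx":-45,"dy":-5,"dz":0,"wx":0,"wy":0,"wz":0,"gripper":1},{"dx":-65,"dy":-5,"dz":25,"wx":0,"wy":0,"wz":0,"gripper":1},{"dx":-85,"dy":5,"dz":60,"wx":0,"wy":0,"wz":0,"gripper":1},{"dx":-100,"dy":25,"dz":85,"wx":0,"wy":0,"wz":0,"gripper":1},{"dx":-105,"dy":55,"dz":95,"wx":0,"wy":0,"wz":0,"gripper":1},{"dx":-105,"dy":85,"dz":95,"wx":0,"wy":0,"wz":0,"gripper":1},{"dx":-105,"dy":85,"dz":95,"wx":0,"wy":0,"wz":0,"gripper":1},{"dx":-105,"dy":85,"dz":95,"wx":0,"wy":0,"wz":0,"gripper":1}])

```text
t: 17.77
position: [438.1, 243.8, 216.6]
tool_rot: [[-0.992, -0.129, 0.003], [-0.129, 0.992, 0.001], [-0.003, 0.001, -1.0]]
contact_force: [0.4, -0.4, -0.2]
width: 0.8
finger_force: 0.0
```

Run:
```python
from h import *
look(5); knob(5,(.36,.33))
```

```text
17.77 [438.1 243.8 216.6] box [-75.9 139.1] yaw 97.4 w 0.8 F [ 0.4 -0.4 -0.2]
knob px [array([300.51123363, 214.56471399]), array([321.36225597, 236.99473195])] fore,side [0.34803144 0.3465621 ]
```

View pics/c5.png

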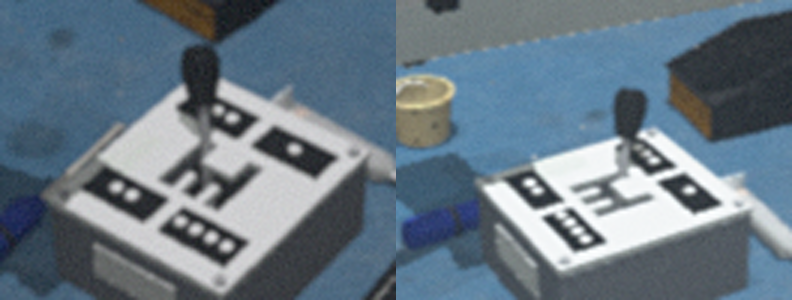

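The lever stands at the end of the far-left slot, in front of the three-pip plate: knob at (300.5,214.6) and (321.4,237.0), fore ≈ 0.35, side ≈ 0.35. The arm is clear.

```bash
python3 -c "
from rig import finish_job
print(finish_job())"
```

```text
the job is handed in; nothing more can be done
None
```

The lever is fully home against the end stop of the three-pip slot (far left), pushed there without entering any other marked slot; the arm is clear and the job was handed in at about 18 s.

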